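# Switch the battery tester to the loaded cradle and run its guarded test

### The job

The battery tester on the bench has a pack in one of its two cradles; the other cradle wears its flat grey cover. Pull the red locked changeover handle outward against its spring, turn it from the middle notch to the notch on the side of the pack and let it snap fully home there; then slide the yellow guard fully aside, press the green test button all the way down, and slide the guard fully shut over the button again. Leave the pack, the cradle cover and the things lying round the tester where they are, and let go of everything at the end.

Things in the scene. Friction and masses are not known exactly. Their poses are not given: they have to be found in the camera images.
- console: Grey fixed battery tester, 310 deep x 423 wide x 130 high. Origin: middle of its footprint at bench height; x to its rear (away from the robot), y to its left, z up; yawed up to 17 deg. A blue panel slopes up to the rear at 27 deg from level, from the 35 high front lip to a level deck 127 high with two battery cradles, centred at x = 90, y = +90 (left) and -90 (right).
- panel_mid (a point): Middle of the blue sloping panel's surface (200 up the slope x 390 wide). x up the slope, y to the left, z outward (27 deg from vertical). Handle axis at y = +60, button at y = -65, both at x = 0; a display at x = 20, y = 157, 52 x 66, is 6 proud.
- selector_grip (a point): Grasp point of the red handle, on its turning axis, 48 out from the panel when home. x along the blade to its nose, z outward; moves with the handle. Blade 64 long (x), 14 thick (y), top 11 outward of this point, foot 23 inward, on a black 48 diameter disc. A steel nose reaches 45 from the axis; its pin sits in a slot of a notched half ring (outer radius 46, top 33 inward of this point).
- selector_pull (a joint): How far the red handle is pulled outward along its axis, m: 0 = home, at most 0.016. A spring pulls it home: 5.6 N at 0, plus 400 N/m. The pin clears the ring from 0.010; 0.013 is a good pull. Let go between notches, the pin rests on the ring and this stays near 0.010.
- selector_turn (a joint): Angle of the red handle, rad, anticlockwise positive seen from outside the panel. 0 = nose up the slope, middle notch (start); +1.047 = left notch (nose to the console's +y side, left cradle); -1.047 = right notch (right cradle). About 0.07 rad of play in a slot; stops at +-1.127. Locked in a notch unless pulled.
- guard_grip (a point): Grasp point on the upright ribbed fin of the yellow sliding guard; axes as panel_mid. Fin 46 long (x), 12 thick (y), its top 9 outward of this point, its foot (the guard plate's top) 24 inward. Plate 61 x 52 x 4, between two rails along y whose tops are 21 inward of this point.
- guard (a joint): Slide of the yellow guard, m: 0 = shut, over the button (start); grows as it slides to the console's right (-y, level, along the panel); 0.065 = fully open. Rubs with about 2 N and stays where it is left.
- button_top (a point): Centre of the top of the green test button, 30 diameter, z outward (panel's normal), 14 out from the panel; 30 straight inward of where guard_grip is when shut, hidden under the guard plate until it is slid aside. It stands between the guard's rails (62 apart, tops 9 outward of this point), 8 proud of a 42 diameter bezel.
- test_button (a joint): Travel of the green test button inward, m: 0 = out, 0.006 = fully down. Sprung: 1.5 N to start, 5 N fully down; comes back by itself.
- pack: Black battery pack with a broad orange band, 70 x 140 x 30, 0.45 kg, lying loose in the left or the right cradle (140 along the console's y). Origin: middle of its underside, 131 above the bench.
- cradle_cover: Flat grey cover, 70 x 140 x 8 with a low finger bar, lying loose in the cradle that has no pack. Origin: middle of its underside.
- multimeter: Red multimeter lying left of the tester, 180 x 88 x 49. Origin: middle of its underside. Bystander.
- screwdriver: Screwdriver lying in front of the tester, 190 long. Bystander.
- cleaner: White bottle standing right of the tester, 60 diameter, 150 high. Origin: middle of its underside. Bystander.
- circuit_board: Green circuit board lying right of the tester, 110 x 80 x 26. Origin: middle of its underside. Bystander.
Things that resemble listed ones, but are neither listed nor needed, are in the scene too. Leave any pink or white look-alike of the pack alone.

How it is judged:
By the outcome, as a careful person would: the job done as asked, in the order asked, and still so for the second after the job is handed in, with the robot touching nothing.
It also fails if it takes over 69 s, if anything falls off the work surface, if the arm or the gripper's body presses on something with over 40 N, if the wrist force passes 120 N, or if a joint passes its speed limit or range.

### The arm

A 6-joint arm with a two-finger parallel gripper is mounted at the origin on the work surface. World frame = base frame: x ahead of the robot, y to its left, z up, the work surface at z = 0. Lengths are in m, angles in rad, forces in N, time in s.
With the tool pointing down it reaches from about 0.35 to 0.975 m from the base axis. Payload 4.9 kg.
Tool frame: the origin (TCP) lies at the very end of the fingers, on their centre line; the grasp point (between the pads) lies 19 mm behind it; x points along the fingers, y is the direction in which the jaws open and shut, and the axes are right-handed (so a half turn about x gives the same grasp; the last joint's range is limited). The gripper opens to 85 mm and grips with 20 to 120 N. Pads are 22 mm wide; open, the fingers measure 114 mm over their backs; the gripper's body (76 mm by 85 mm) begins 54 mm behind the grasp point. The pads swing forward as they close: fully open they stand 13 mm farther back than shut.
Start: joints at [-1.238, 0.053, 1.613, -0, 1.476, -0.119], TCP at [0.273, -0.562, 0.231] pointing down, gripper open.
Joint ranges: [-3.01, 3.01], [-1.01, 2.22], [0.06, 2.58], [-1.02, 4.17], [0.09, 2.62], [-3.14, 3.14]. Speed limits (rad/s): [2.57, 2.57, 3.14, 3.14, 3.14, 3.14].

### API

Orientations are given as a unit quaternion [w, x, y, z].
In Python, from plant import manip gives the robot as it stands.
- The arm moves only by the tool play_rows, never from a script. Its argument "plan" is a list of rows, each a list of 5 numbers: the shift along the tool's x, y, z in mm, then the turn about the tool's x in rad, then the closure, from -1 (fully open) to 1 (shut). A call has 1 to 8 rows; each row is the pose to reach, as a shift and turn from the pose commanded when the call began, along the tool's axes at that moment; what a row does not reach only later rows make up. A row lasts 1/8 s, in which the tool goes at most 62.5 mm and 10.7 degrees, less where a joint would pass 70% of its speed; a pose out of reach is approached as far as the arm can. A call with a gripper value outside its range is refused whole. The fingers move at their own pace and stop on an object; the grip force is fixed at half the most. Time passes only in rows, so rows that repeat a pose let the fingers close. It gives the time, the measured TCP pose, the force and the opening at its end, in the units of the state.
- manip.state(): the state, without advancing time (a new reading comes with each control period).
- manip.grab_frame(name): name is "scene" or "top"; returns a dict with "img" (400x640x3 uint8, red, green, blue), "range_z" (400x640 float32, m along the optical axis (not along the pixel's ray), 0 where there is no reading), "fx", "fy", "cx", "cy" (pixels), "origin" and "rotation" of the camera in the world. Camera axes: x right, y up, looking along -z (the intrinsics and any distortion apply to the point x, -y, -z); pixel columns grow to the right and rows downward; lengths in m; the calibration is good to about 2 mm. A picture is of the moment at which its call begins.
- manip.job_done(): hands the job in, once; it reports no verdict.
The state is a dict: "time": time; "joint_pos": joint angles; "joint_vel": joint speeds; "joint_efforts": joint torques, N m; "tool_pos": TCP position; "tool_rot": TCP orientation; "contact_force": force on the tool from outside, world axes, zero at the start; "ft_torque": the same for the moment, N m; "gripper_width": opening from 0.0 (shut) to 1.0 (fully open).
Only numpy, scipy, OpenCV 4.12 (cv2) and the standard library are available. Lean on these libraries where they do the work, as an engineer would, in place of code of your own. Each camera call takes 0.05 s, during which the arm holds its last target. There are 200 camera calls.

## Working session

There is one attempt and no reset: what is moved stays moved. The work goes in short steps, Python scripts to look and compute and a tool call to move; the robot and the scene stay as the last step left them, time stands still between calls to the robot, and variables do not carry over. Pictures are saved under pics/ and viewed, about 8 in all and at most 12, crops included, and the job is handed in when it is done.

Besides the shell and the picture viewer there is one more tool, called after "Call:" by a JSON object that holds its "method" and its "body". play_rows: Moves the arm, as the interface text tells. Its arguments: {"type":"object","properties":{"plan":{"type":"array"}},"required":["plan"]}

```bash
ls; mkdir -p pics; cat > h.py <<'E'
import numpy as np, cv2
from plant import manip
from scipy.spatial.transform import Rotation as R
def rot(f):
    r=np.array(f["rotation"],float)
    return r if r.shape==(3,3) else R.from_quat(np.r_[r[1:],r[0]]).as_matrix()
def pts(f):
    v,u=np.mgrid[0:400,0:640]; z=f["range_z"]
    c=np.stack([(u-f["cx"])/f["fx"]*z,-(v-f["cy"])/f["fy"]*z,-z],-1)
    return c@rot(f).T+np.array(f["origin"])
def save(n,im): cv2.imwrite("pics/"+n,cv2.cvtColor(im,cv2.COLOR_RGB2BGR))
E
python3 - <<'E'
from h import *
s=manip.state();print(s)
ims=[]
for n in("scene","top"):
    f=manip.grab_frame(n);print(n,{k:v for k,v in f.items() if k not in("img","range_z")})
    np.savez(n+".npz",**f);ims.append(f["img"]);save(n+"0.png",f["img"])
E
```

```text
pics
{'time': 0.0, 'joint_pos': array([-1.23800111e+00,  5.33577511e-02,  1.61429169e+00,  1.87890427e-05,
        1.47599812e+00, -1.19018195e-01]), 'joint_vel': array([ 0.00053019, -0.00158936,  0.0004932 , -0.00080254,  0.00156156,
       -0.00178899]), 'joint_efforts': array([ 4.65891062e-04, -3.93673682e+01, -3.70177889e+01, -7.39309166e-05,
        7.07517276e-03,  2.98202082e-06]), 'tool_pos': array([ 0.27266415, -0.56169698,  0.23006384]), 'tool_rot': array([-0.15766115, -0.68906904, -0.15910731,  0.68921091]), 'contact_force': array([ 0.65955424,  0.21312779, -0.33992776]), 'ft_torque': array([-0.00441162,  0.01791422,  0.01352598]), 'gripper_width': 1.0011958510262877}
scene {'fx': 411.8433041750235, 'fy': 411.8433041750235, 'cx': 320.01896916548463, 'cy': 205.04728739726883, 'origin': array([ 0.8816411 , -0.38955175,  1.01979588]), 'rotation': array([0.88393494, 0.24815451, 0.09957426, 0.38361872])}
top {'fx': 518.5475864923383, 'fy': 518.5475864923383, 'cx': 318.53220309022424, 'cy': 197.7567680787933, 'origin': array([0.31631631, 0.00893969, 1.38417422]), 'rotation': array([ 0.70749413,  0.05948068, -0.05774332, -0.70184031])}
```

View pics/scene0.png

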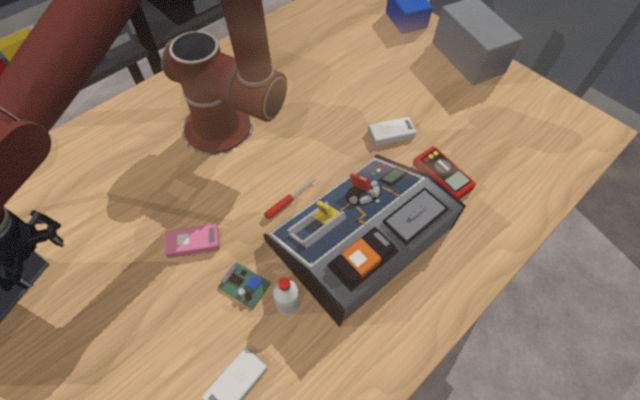

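View pics/top0.png

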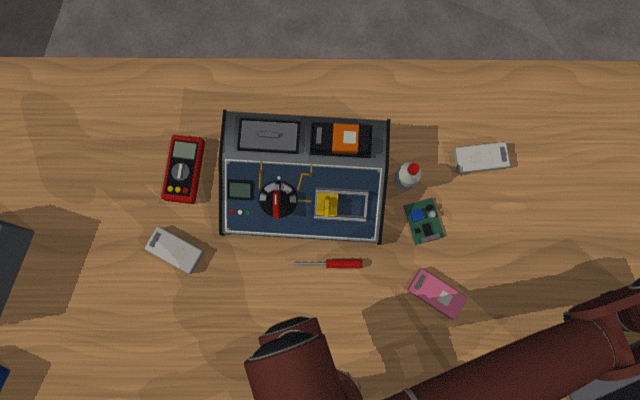

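The scene view shows the pack (orange band, px 360,258) in the right cradle, with its cover in the left one. In the top view, the red handle is at (276,203), the yellow fin at (327,205) and the pack at (343,138).

Red look-alikes in the top view are the screwdriver (344,263), the multimeter (183,170) and the cleaner cap (413,168). Pack look-alikes are white (173,250) and (482,157), and pink (437,293). I choose the red blade on the panel, and the turn goes to the right (-1.047).

```bash
cat > m.py <<'E'
from h import *
def meas(fs):
    for n,f in fs.items():
        P=pts(f);hsv=cv2.cvtColor(f["img"],cv2.COLOR_RGB2HSV);H,S,V=[hsv[...,i].astype(int) for i in range(3)]
        ok=f["range_z"]>0
        reg=(P[...,2]>.03)&(P[...,2]<.22)&ok&(P[...,0]>.3)&(P[...,0]<.95)
        blue=(H>100)&(H<125)&(S>80)&reg
        k,lab,st,_=cv2.connectedComponentsWithStats(cv2.morphologyEx(blue.astype(np.uint8),cv2.MORPH_CLOSE,np.ones((5,5))))
        i=1+np.argmax(st[1:,4]);b=(lab==i)&blue;Q=P[b]
        for _ in range(4):
            c=Q.mean(0);n_=np.linalg.svd(Q-c,full_matrices=False)[2][2];n_*=np.sign(n_[2]);Q=Q[abs((Q-c)@n_)<.006]
        x=np.array([0,0,1])-n_*n_[2];x/=np.linalg.norm(x);y=np.cross(n_,x)
        r=cv2.minAreaRect((np.c_[(Q-c)@x,(Q-c)@y]).astype(np.float32))
        mid=c+x*r[0][0]+y*r[0][1]
        print(n,"panel",len(Q),"n",n_.round(4),"tilt",np.degrees(np.arccos(n_[2])).round(2),"yaw",np.degrees(np.arctan2(x[1],x[0])).round(2),"rect",np.round(r[1],3),round(r[2],1),"mid",mid.round(4))
        A=np.stack([x,y,n_],1)
        for nm,m in(("red",((H<8)|(H>172))&(S>150)),("yellow",(H>20)&(H<34)&(S>150)),("orange",(H>8)&(H<18)&(S>180))):
            L=(P-mid)@A;m=m&reg&(abs(L[...,0])<(.3 if nm=="orange" else .07))&(abs(L[...,1])<.19)&(L[...,2]>.03)
            if m.sum()<5: continue
            q=L[m];top=q[q[:,2]>np.percentile(q[:,2],90)-.008]
            rr=cv2.minAreaRect(top[:,:2].astype(np.float32))
            print("  ",nm,m.sum(),"top med",np.median(top,0).round(4),"rect",np.round(rr[0],4),np.round(rr[1],4),round(rr[2],1),"zmax",np.percentile(q[:,2],95).round(4))
if __name__=="__main__":
    import sys
    fs={n:(dict(np.load(n+".npz")) if len(sys.argv)<2 else manip.grab_frame(n)) for n in("scene","top")}
    meas(fs)
E
python3 m.py; python3 -c "
from h import *
a=np.load('top.npz')['img'][100:250,210:400];b=np.load('scene.npz')['img'][140:320,250:480]
b=cv2.resize(b,None,fx=1.7,fy=1.7,interpolation=2);a=cv2.resize(a,(400,b.shape[0]),interpolation=2)
save('crop1.png',np.hstack([a,b]))"
```

```text
Traceback (most recent call last):
  File "m.py", line 26, in <module>
    meas(fs)
    ~~~~^^^^
  File "m.py", line 11, in meas
    c=Q.mean(0);n_=np.linalg.svd(Q-c,full_matrices=False)[2][2];n_*=np.sign(n_[2]);Q=Q[abs((Q-c)@n_)<.006]
                   ~~~~~~~~~~~~~~~~~~~~~~~~~~~~~~~~~~~~~~~~~^^^
IndexError: index 2 is out of bounds for axis 0 with size 2
```

View pics/crop1.png

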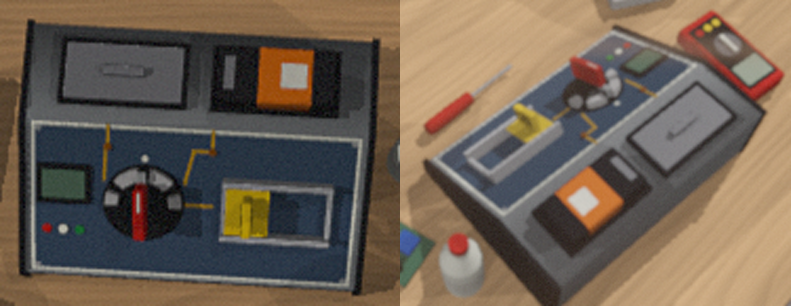

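The crop confirms the red blade (140,212), the yellow guard (245,213) and the pack with its orange band (285,78) on the right. Next I fix the measuring script.

```bash
python3 - <<'E'
from h import *
for n,px in(("top",[(280,228),(340,170),(240,175)]),("scene",[(290,245),(400,190)])):
    f=dict(np.load(n+".npz"));P=pts(f);h=cv2.cvtColor(f["img"],cv2.COLOR_RGB2HSV)
    for u,v in px: print(n,u,v,P[v,u].round(3),f["range_z"][v,u],h[v,u])
E
sed -i 's/for _ in range(4):/for t in(.02,.012,.006,.006):/; s/@n_)<.006\]/@n_)<t]/; s/(S>80)&reg/(S>60)\&reg/' m.py; python3 m.py
```

```text
top 280 228 [0.46  0.112 0.046] 1.3443372 [108  95  75]
top 340 170 [ 0.599 -0.04   0.12 ] 1.2933428 [105 120  64]
top 240 175 [0.587 0.211 0.106] 1.3061022 [109  94  68]
scene 290 245 [ 0.513 -0.127  0.077] 1.0382196 [106  63 106]
scene 400 190 [0.604 0.18  0.113] 1.0851481 [106  65  94]
scene panel 1210 n [-0.4579  0.0245  0.8887] tilt 27.29 yaw -3.06 rect [0.369 0.075] 89.7 mid [0.5747 0.0525 0.1042]
   red 149 top med [-0.0462  0.057   0.0563] rect [-0.0423  0.0596] [0.0552 0.0105] 1.4 zmax 0.0584
   yellow 90 top med [-0.0405 -0.0648  0.0506] rect [-0.0463 -0.0644] [0.0453 0.0104] 2.3 zmax 0.0533
top panel 6811 n [-0.4549  0.023   0.8903] tilt 27.09 yaw -2.89 rect [0.381 0.184] 90.0 mid [0.5277 0.0571 0.0823]
   red 161 top med [-0.0011  0.059   0.0577] rect [0.0022 0.0596] [0.0628 0.0131] 1.3 zmax 0.0612
   yellow 102 top med [ 0.0021 -0.065   0.0517] rect [ 0.0014 -0.065 ] [0.0444 0.0123] 2.9 zmax 0.0555
```

```bash
cat > g.py <<'E'
from h import *
import sys
MID=np.array([.5277,.0571,.0823])+0
n=np.array([-.4549,.023,.8903]);n/=np.linalg.norm(n)
x=np.array([0,0,1])-n*n[2];x/=np.linalg.norm(x);y=np.cross(n,x);A=np.stack([x,y,n],1)
YAW=np.arctan2(x[1],x[0])
def W(l): return MID+A@(np.array(l)/1000)
def T():
    s=manip.state();q=s["tool_rot"];return s,s["tool_pos"],R.from_quat(np.r_[q[1:],q[0]]).as_matrix()
def to(l,yaw=None,up=0):
    "print shift that brings the TCP to panel-local point l (mm) + up mm vertical; jaws (tool y) at yaw from console y, rad about world z"
    s,p,M=T();d=W(l)+[0,0,up/1000]-p;t=0
    if yaw is not None:
        want=YAW+yaw+np.pi/2;now=np.arctan2(M[1,1],M[0,1]);t=-(want-now);t=(t+np.pi/2)%np.pi-np.pi/2
    print("to",l,up,"shift",(M.T@d*1000).round(1),"turn",round(t,3))
def axes():
    s,p,M=T();print("t",s["time"].__round__(2),"tcp local",(A.T@(p-MID)*1000).round(1),"w",p.round(4),"toolaxes",M.round(3).tolist(),"F local",(A.T@s["contact_force"]).round(1),"open",round(s["gripper_width"],3),"j6",s["joint_pos"][5].round(2))
    print("x,y,n in tool:",(M.T@A).round(3).tolist())
E
python3 -c "
from g import *
axes();to([0,60,48],0,100);to([0,60,48],0,-19)"
```

```text
t 0.1 tcp local [-131.6 -630.9  233.4] w [ 0.2727 -0.5617  0.2302] toolaxes [[-0.001, 0.437, -0.9], [0.002, -0.9, -0.437], [-1.0, -0.002, -0.0]] F local [0.7 0.1 0.2] open 1.001 j6 -0.12
x,y,n in tool: [[-0.456, 0.002, -0.89], [0.428, -0.876, -0.221], [-0.78, -0.481, 0.399]]
to [0, 60, 48] 100 shift [   6.2 -508.5 -509.3] turn 0.502
to [0, 60, 48] -19 shift [ 125.2 -508.3 -509.3] turn 0.502
```

Call:
{"method": "play_rows", "body": {"plan": [[-50,0,0,0,-1],[-50,-508,-509,0.5,-1],[-50,-508,-509,0.5,-1],[-50,-508,-509,0.5,-1],[-50,-508,-509,0.5,-1],[-50,-508,-509,0.5,-1],[-50,-508,-509,0.5,-1],[-50,-508,-509,0.5,-1]]}}

```text
time: 1.1
tool_pos: [0.4166, -0.147, 0.281]
tool_rot: [-0.017, 0.707, -0.017, -0.707]
contact_force: [0.4, 0.7, -0.1]
gripper_width: 1.005
```

```bash
python3 -c "
from g import *
axes();to([0,60,48],0,60)"
```

```text
t 1.1 tcp local [   0.9 -209.5  222.7] w [ 0.4166 -0.147   0.281 ] toolaxes [[0.0, -0.049, -0.999], [0.0, -0.999, 0.049], [-1.0, -0.0, -0.0]] F local [ 0.3  0.7 -0.3] open 1.005 j6 1.11
x,y,n in tool: [[-0.455, 0.0, -0.89], [0.002, -1.0, -0.001], [-0.89, -0.002, 0.455]]
to [0, 60, 48] 60 shift [  96.  -269.3  -79.3] turn 0.002
```

Call:
{"method": "play_rows", "body": {"plan": [[0,-269,-79,0,-1],[0,-269,-79,0,-1],[50,-269,-79,0,-1],[96,-269,-79,0,-1],[96,-269,-79,0,-1],[96,-269,-79,0,-1],[96,-269,-79,0,-1],[96,-269,-79,0,-1]]}}

```text
time: 2.1
tool_pos: [0.5092, 0.1149, 0.1871]
tool_rot: [-0.018, 0.708, -0.018, -0.706]
contact_force: [-0.4, 0.0, 0.5]
gripper_width: 0.999
```

```bash
python3 -c "
from g import *
axes();to([0,60,48],0,-16)
f=manip.grab_frame('top');a=f['img'][100:250,200:400];f=manip.grab_frame('scene');b=f['img'][110:260,280:460]
save('c2.png',np.hstack([cv2.resize(a,(400,300)),cv2.resize(b,(360,300))]))"
```

```text
t 2.1 tcp local [ 28.7  56.8 103. ] w [0.5092 0.1149 0.1871] toolaxes [[0.003, -0.05, -0.999], [-0.0, -0.999, 0.05], [-1.0, -0.0, -0.003]] F local [-0.2  0.   0.7] open 0.999 j6 1.7
x,y,n in tool: [[-0.453, 0.0, -0.892], [0.001, -1.0, -0.0], [-0.892, -0.001, 0.453]]
to [0, 60, 48] -16 shift [78.1 -3.2  0.7] turn 0.001
```

View pics/c2.png

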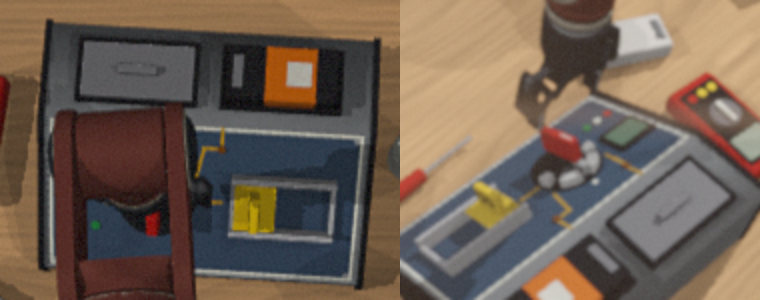

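The gripper hangs over the blade: in the scene view the fingers are at (560,90) with the red blade at (563,145) below. Nothing is in the way, so I go down and grip.

Call:
{"method": "play_rows", "body": {"plan": [[30,-3,1,0,-1],[55,-3,1,0,-1],[78,-3,1,0,-1],[78,-3,1,0,-1],[78,-3,1,0,-1],[78,-3,1,0,0],[78,-3,1,0,0.4]]}}

```text
time: 3.08
tool_pos: [0.5082, 0.1189, 0.1084]
tool_rot: [-0.017, 0.708, -0.017, -0.706]
contact_force: [0.8, 0.6, -0.6]
gripper_width: 0.606
```

Call:
{"method": "play_rows", "body": {"plan": [[0,0,0,0,1],[0,0,0,0,1],[0,0,0,0,1],[0,0,0,0,1],[0,0,0,0,1],[0,0,0,0,1]]}}

```text
time: 3.82
tool_pos: [0.5074, 0.1181, 0.1076]
tool_rot: [0.016, -0.707, 0.018, 0.707]
contact_force: [-3.0, -4.3, 4.2]
gripper_width: 0.152
```

```bash
python3 -c "
from g import *
axes();to([0,60,48],0,-16)"
```

```text
t 3.83 tcp local [-9.2 59.9 33.2] w [0.5074 0.1181 0.1076] toolaxes [[-0.001, -0.048, -0.999], [-0.002, -0.999, 0.048], [-1.0, 0.002, 0.001]] F local [-0.5 -4.5  5. ] open 0.152 j6 1.71
x,y,n in tool: [[-0.456, -0.002, -0.89], [0.003, -1.0, 0.001], [-0.89, -0.002, 0.456]]
to [0, 60, 48] -16 shift [-1.4 -0.1 -1.5] turn 0.002
```

Call:
{"method": "play_rows", "body": {"plan": [[-6,0,3,0,1],[-12.5,0,6.5,0,1],[-12.5,0,6.5,0,1],[-12.5,0,6.5,0,1]]}}

```text
time: 4.32
tool_pos: [0.5018, 0.1184, 0.1184]
tool_rot: [-0.017, 0.708, -0.018, -0.706]
contact_force: [6.7, -3.2, -9.7]
gripper_width: 0.151
```

```bash
python3 -c "
from g import *
axes()"
```

```text
t 4.33 tcp local [-9.4 59.9 45.3] w [0.5018 0.1184 0.1184] toolaxes [[0.003, -0.048, -0.999], [-0.001, -0.999, 0.048], [-1.0, 0.001, -0.003]] F local [  1.7  -2.9 -11.8] open 0.151 j6 1.71
x,y,n in tool: [[-0.453, -0.001, -0.892], [0.002, -1.0, 0.0], [-0.892, -0.002, 0.453]]
```

Call:
{"method": "play_rows", "body": {"plan": [[-1.3,0,0.7,0.12,1],[-1.3,0,0.7,0.25,1],[-1.3,0,0.7,0.38,1],[-1.3,0,0.7,0.5,1],[-1.3,0,0.7,0.5,1]]}}

```text
time: 4.95
tool_pos: [0.502, 0.1226, 0.1202]
tool_rot: [-0.195, 0.682, -0.187, -0.68]
contact_force: [7.1, 4.6, -9.7]
gripper_width: 0.158
```

```bash
python3 -c "
from g import *
axes();print(T()[0]['ft_torque'])"
```

```text
t 4.95 tcp local [-8.5 64.1 47. ] w [0.502  0.1226 0.1202] toolaxes [[0.006, -0.52, -0.854], [0.009, -0.854, 0.52], [-1.0, -0.011, -0.0]] F local [  1.6   4.9 -11.8] open 0.158 j6 2.21
x,y,n in tool: [[-0.45, 0.01, -0.893], [-0.429, -0.879, 0.207], [-0.783, 0.476, 0.4]]
[ 3.23501724 -1.94024448  1.35744179]
```

Call:
{"method": "play_rows", "body": {"plan": [[0,0,0,0.12,1],[0,0,0,0.24,1],[0,0,0,0.36,1],[0,0,0,0.36,1]]}}

```text
time: 5.45
tool_pos: [0.5032, 0.1244, 0.1211]
tool_rot: [-0.315, 0.637, -0.303, -0.635]
contact_force: [8.3, 9.3, -9.8]
gripper_width: 0.153
```

```bash
python3 -c "
from g import *
axes();print(T()[0]['ft_torque'])"
```

```text
t 5.45 tcp local [-7.2 66.  47.3] w [0.5032 0.1244 0.1211] toolaxes [[0.01, -0.787, -0.617], [0.014, -0.617, 0.787], [-1.0, -0.017, 0.005]] F local [  2.5   9.7 -12.3] open 0.153 j6 2.56
x,y,n in tool: [[-0.447, 0.014, -0.894], [-0.679, -0.656, 0.329], [-0.582, 0.755, 0.303]]
[ 4.53976469 -2.83815612  1.54448354]
```

Call:
{"method": "play_rows", "body": {"plan": [[0,0,0,0.12,1],[0,0,0,0.24,1],[0,0,0,0.24,1],[0,0,0,0.24,1]]}}

```text
time: 5.95
tool_pos: [0.5033, 0.1275, 0.1218]
tool_rot: [0.392, -0.593, 0.375, 0.595]
contact_force: [7.3, 22.6, -8.4]
gripper_width: 0.153
```

```bash
python3 -c "
from g import *
axes();print(T()[0]['ft_torque'])"
```

```text
t 5.95 tcp local [-6.8 69.1 47.9] w [0.5033 0.1275 0.1218] toolaxes [[0.011, -0.911, -0.412], [0.021, -0.412, 0.911], [-1.0, -0.019, 0.014]] F local [  1.6  23.  -10.3] open 0.153 j6 2.81
x,y,n in tool: [[-0.446, 0.021, -0.895], [-0.8, -0.457, 0.388], [-0.401, 0.889, 0.221]]
[ 5.73547813 -2.77582462  1.19114317]
```

Call:
{"method": "play_rows", "body": {"plan": [[0,0,0,0,0.5],[0,0,0,0,0],[0,0,0,0,0],[0,0,0,0,0]]}}

```text
time: 6.45
tool_pos: [0.5001, 0.1191, 0.1209]
tool_rot: [0.384, -0.594, 0.384, 0.594]
contact_force: [-0.4, -0.0, -0.1]
gripper_width: 0.5
```

Call:
{"method": "play_rows", "body": {"plan": [[0,0,0,0,-1],[-20,0,0,0,-1],[-60,0,0,0,-1],[-120,0,0,0,-1],[-120,100,40,0,-1],[-120,100,120,0,-1],[-120,100,120,0,-1]]}}

```text
time: 7.32
tool_pos: [0.3584, 0.1882, 0.2413]
tool_rot: [-0.385, 0.594, -0.384, -0.593]
contact_force: [0.7, 0.6, 1.1]
gripper_width: 0.996
```

```bash
python3 m.py 1|tail -3;python3 -c "
from g import *
axes()
f=manip.grab_frame('top');a=f['img'][100:250,200:400];f=manip.grab_frame('scene');b=f['img'][130:280,280:460]
save('c3.png',np.hstack([cv2.resize(a,(400,300)),cv2.resize(b,(360,300))]))"
```

```text
top panel 6803 n [-0.4543  0.0231  0.8906] tilt 27.06 yaw -2.92 rect [0.381 0.184] 89.9 mid [0.5275 0.0569 0.0822]
   red 178 top med [0.0006 0.0633 0.0579] rect [0.0023 0.0585] [0.0144 0.0625] 30.6 zmax 0.0607
   yellow 100 top med [ 0.0032 -0.0649  0.0517] rect [ 0.0017 -0.0649] [0.0452 0.0122] 2.7 zmax 0.0554
t 7.42 tcp local [-84.7 123.6 221.8] w [0.3577 0.1894 0.2412] toolaxes [[0.001, -0.91, -0.414], [0.001, -0.414, 0.91], [-1.0, -0.001, 0.001]] F local [0.  0.1 0.2] open 0.999 j6 3.02
x,y,n in tool: [[-0.455, 0.001, -0.89], [-0.791, -0.459, 0.404], [-0.409, 0.888, 0.21]]
```

View pics/c3.png

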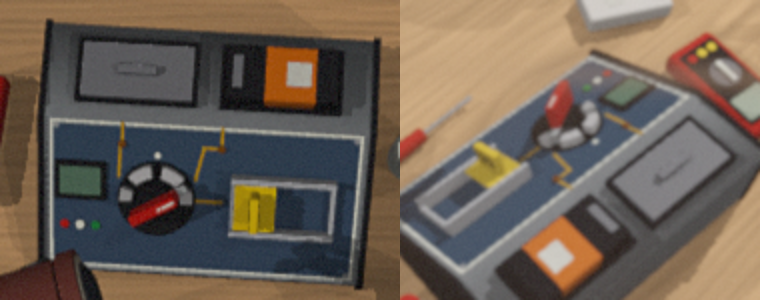

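The blade now points right and upslope, at (152,210) in the picture. Its top is 60.7 mm out against 61.2 before, so it is home at about -60°. Next is the guard.

```bash
python3 -c "
from g import *
to([1,-65,44],0,70);to([1,-65,44],0,-13)"
```

```text
to [1, -65, 44] 70 shift [  49.5  -52.5 -237.4] turn -1.096
to [1, -65, 44] -13 shift [ 132.5  -52.4 -237.3] turn -1.096
```

Call:
{"method": "play_rows", "body": {"plan": [[0,-20,-60,-0.5,-1],[0,-40,-120,-1.096,-1],[20,-52,-237,-1.096,-1],[30,-52,-237,-1.096,-1],[49,-52,-237,-1.096,-1],[49,-52,-237,-1.096,-1],[49,-52,-237,-1.096,-1],[49,-52,-237,-1.096,-1]]}}

```text
time: 8.52
tool_pos: [0.5049, -0.0085, 0.1916]
tool_rot: [0.019, -0.707, 0.019, 0.707]
contact_force: [-0.4, 0.0, 0.0]
gripper_width: 0.998
```

```bash
python3 -c "
from g import *
axes();to([1,-65,44],0,-14)"
```

```text
t 8.53 tcp local [ 32.4 -66.6 106.2] w [ 0.5049 -0.0085  0.1916] toolaxes [[-0.001, -0.055, -0.998], [-0.0, -0.998, 0.055], [-1.0, 0.0, 0.001]] F local [-0.4  0.   0.2] open 0.998 j6 1.46
x,y,n in tool: [[-0.456, -0.0, -0.89], [-0.004, -1.0, 0.002], [-0.89, 0.004, 0.456]]
to [1, -65, 44] -14 shift [83.7 -1.6 -0.4] turn -0.004
```

Call:
{"method": "play_rows", "body": {"plan": [[40,-1.5,0,0,-1],[70,-1.5,0,0,-1],[83,-1.5,0,0,-0.5],[83,-1.5,0,0,0],[83,-1.5,0,0,0.5],[83,-1.5,0,0,1],[83,-1.5,0,0,1],[83,-1.5,0,0,1]]}}

```text
time: 9.52
tool_pos: [0.5057, -0.0071, 0.111]
tool_rot: [-0.017, 0.708, -0.02, -0.706]
contact_force: [-1.4, -5.2, 2.8]
gripper_width: 0.129
```

Call:
{"method": "play_rows", "body": {"plan": [[0,0,0,0,1],[0,0,0,0,1],[0,0,0,0,1],[0,0,0,0,1]]}}

```text
time: 10.02
tool_pos: [0.5057, -0.0071, 0.111]
tool_rot: [-0.017, 0.708, -0.02, -0.706]
contact_force: [-2.0, -5.2, 2.9]
gripper_width: 0.127
```

```bash
python3 -c "
from g import *
axes()"
```

```text
t 10.03 tcp local [ -3.6 -65.2  34.1] w [ 0.5057 -0.0071  0.111 ] toolaxes [[0.003, -0.052, -0.999], [-0.003, -0.999, 0.052], [-1.0, 0.003, -0.003]] F local [-0.2 -5.3  3.4] open 0.127 j6 1.46
x,y,n in tool: [[-0.453, -0.003, -0.891], [-0.0, -1.0, 0.004], [-0.891, 0.002, 0.453]]
```

Call:
{"method": "play_rows", "body": {"plan": [[0,12,0,0,1],[0,26,0,0,1],[0,40,0,0,1],[0,54,0,0,1],[0,63,0,0,1],[0,68,0,0,1],[0,68,0,0,1]]}}

```text
time: 10.9
tool_pos: [0.5022, -0.0723, 0.111]
tool_rot: [-0.02, 0.708, -0.017, -0.706]
contact_force: [-0.8, 7.5, 7.7]
gripper_width: 0.124
```

```bash
python3 -c "
from g import *
axes()"
```

```text
t 10.9 tcp local [  -3.8 -130.6   34.1] w [ 0.5022 -0.0723  0.111 ] toolaxes [[0.003, -0.053, -0.999], [0.005, -0.999, 0.053], [-1.0, -0.005, -0.003]] F local [2.5 7.4 7.4] open 0.124 j6 1.33
x,y,n in tool: [[-0.453, 0.005, -0.891], [-0.004, -1.0, -0.003], [-0.891, 0.002, 0.453]]
```

Call:
{"method": "play_rows", "body": {"plan": [[0,0,0,0,0.5],[0,0,0,0,0],[0,0,0,0,0],[-30,0,0,0,0],[-60,0,0,0,0.5],[-60,-66,0,0,1],[-60,-66,0,0,1],[-60,-66,0,0,1]]}}

```text
time: 11.9
tool_pos: [0.5043, -0.0076, 0.1687]
tool_rot: [0.018, -0.707, 0.018, 0.707]
contact_force: [0.1, -0.1, 0.1]
gripper_width: 0.002
```

```bash
python3 m.py 1|tail -1;python3 -c "
from g import *
axes();d=A.T@(-np.array([np.cos(YAW),np.sin(YAW),0])*9);print(d)
to(d+[0,-65,26],0);to(d+[0,-65,14],0);to(d+[0,-65,8],0)
f=manip.grab_frame('scene');b=f['img'][130:280,230:430]
save('c4.png',cv2.resize(b,(600,450)))"
```

```text
red 179 top med [ 0.0007 -0.0423  0.0573] rect [ 0.0022 -0.0459] [0.0156 0.0644] 31.7 zmax 0.0606
t 12.0 tcp local [ 21.5 -66.6  86. ] w [ 0.5043 -0.0084  0.1686] toolaxes [[-0.001, -0.053, -0.999], [-0.0, -0.999, 0.053], [-1.0, 0.0, 0.001]] F local [ 0.4  0.2 -0.4] open 0.002 j6 1.46
x,y,n in tool: [[-0.456, -0.0, -0.89], [-0.002, -1.0, 0.001], [-0.89, 0.002, 0.456]]
[-8.01231101e+00  5.55111512e-17  4.09913067e+00]
to [ -8.01231101 -65.          30.09913067] 0 shift [63.2 -1.6  0.7] turn -0.002
to [ -8.01231101 -65.          18.09913067] 0 shift [73.9 -1.6 -4.8] turn -0.002
to [ -8.01231101 -65.          12.09913067] 0 shift [79.2 -1.6 -7.5] turn -0.002
```

View pics/c4.png

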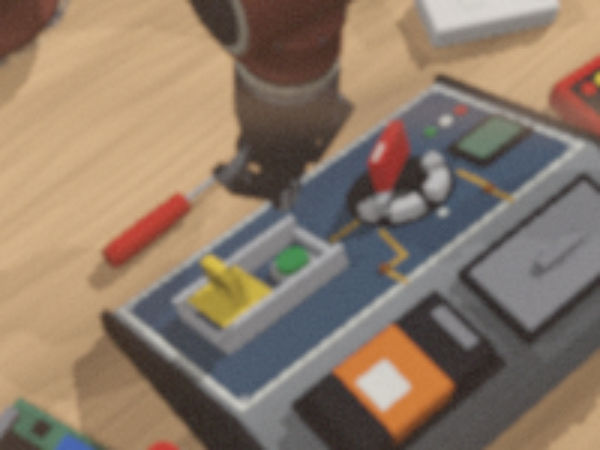

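The green button (290,262) is uncovered and the guard (235,290) is fully to the right. Now I press it.

Call:
{"method": "play_rows", "body": {"plan": [[40,-1.5,0,0,1],[63,-1.5,0.5,0,1],[63,-1.5,0.5,0,1],[70,-1.5,-3,0,1],[74,-1.5,-5,0,1],[77,-1.5,-6.5,0,1],[77,-1.5,-6.5,0,1]]}}

```text
time: 12.92
tool_pos: [0.5118, -0.0067, 0.0929]
tool_rot: [-0.018, 0.707, -0.019, -0.706]
contact_force: [-0.4, -0.2, 1.9]
gripper_width: 0.004
```

```bash
python3 -c "
from g import *
axes()"
```

```text
t 12.93 tcp local [ -6.4 -64.5  15.2] w [ 0.5118 -0.0067  0.0929] toolaxes [[0.001, -0.052, -0.999], [-0.001, -0.999, 0.052], [-1.0, 0.0, -0.001]] F local [ 0.5 -0.2  1.9] open 0.004 j6 1.46
x,y,n in tool: [[-0.454, -0.0, -0.891], [-0.001, -1.0, 0.001], [-0.891, 0.002, 0.454]]
```

Contact has started at 1.9 N. I push on along -n in small steps until it bottoms out (over 5 N and a sharp rise).

Call:
{"method": "play_rows", "body": {"plan": [[2.7,0,-1.4,0,1],[4.5,0,-2.3,0,1],[4.5,0,-2.3,0,1]]}}

```text
time: 13.3
tool_pos: [0.514, -0.0068, 0.0885]
tool_rot: [-0.018, 0.707, -0.019, -0.706]
contact_force: [-1.1, -0.8, 6.0]
gripper_width: -0.001
```

Call:
{"method": "play_rows", "body": {"plan": [[1.8,0,-0.9,0,1],[1.8,0,-0.9,0,1]]}}

```text
time: 13.55
tool_pos: [0.5143, -0.0068, 0.0882]
tool_rot: [0.018, -0.706, 0.019, 0.707]
contact_force: [-9.0, -0.1, 16.3]
gripper_width: 0.003
```

```bash
python3 -c "
from g import *
axes()"
```

```text
t 13.55 tcp local [ -6.4 -64.5   9.8] w [ 0.5143 -0.0068  0.0882] toolaxes [[-0.002, -0.052, -0.999], [-0.0, -0.999, 0.052], [-1.0, 0.001, 0.002]] F local [-0.6 -0.6 18.6] open 0.003 j6 1.47
x,y,n in tool: [[-0.457, -0.001, -0.89], [-0.001, -1.0, 0.001], [-0.89, 0.001, 0.457]]
```

It has bottomed out: 18.6 N, with the tip stalled after about 5.4 mm from the 1.9 N point. I retract and close the guard.

Call:
{"method": "play_rows", "body": {"plan": [[-10,0,5,0,1],[-40,0,5,0,1],[-80,0,5,0,1],[-80,66,8,0,-0.2],[-80,66,8,0,-0.2],[-80,66,8,0,-0.2],[-80,66,8,0,-0.2]]}}

```text
time: 14.42
tool_pos: [0.5024, -0.0711, 0.1649]
tool_rot: [0.018, -0.706, 0.018, 0.707]
contact_force: [0.0, -0.1, 0.6]
gripper_width: 0.602
```

```bash
python3 -c "
from g import *
axes();to([1,-130,44],0,-14)"
```

```text
t 14.43 tcp local [  21.  -129.4   82.1] w [ 0.5024 -0.0711  0.1649] toolaxes [[-0.001, -0.051, -0.999], [0.001, -0.999, 0.051], [-1.0, -0.001, 0.001]] F local [ 0.3 -0.1  0.5] open 0.602 j6 1.33
x,y,n in tool: [[-0.457, 0.001, -0.89], [-0.001, -1.0, -0.0], [-0.89, 0.001, 0.457]]
to [1, -130, 44] -14 shift [57.   0.7  0.3] turn -0.001
```

Call:
{"method": "play_rows", "body": {"plan": [[30,0.5,0,0,-0.2],[57,0.5,0,0,-0.2],[57,0.5,0,0,0.3],[57,0.5,0,0,1],[57,0.5,0,0,1],[57,0.5,0,0,1],[57,0.5,0,0,1],[57,0.5,0,0,1]]}}

```text
time: 15.42
tool_pos: [0.5036, -0.0724, 0.1101]
tool_rot: [-0.019, 0.707, -0.018, -0.706]
contact_force: [-1.4, 5.0, 6.2]
gripper_width: 0.128
```

Call:
{"method": "play_rows", "body": {"plan": [[0,-12,0,0,1],[0,-26,0,0,1],[0,-40,0,0,1],[0,-54,0,0,1],[0,-63,0,0,1],[0,-68,0,0,1],[0,-68,0,0,1]]}}

```text
time: 16.3
tool_pos: [0.507, -0.0071, 0.1101]
tool_rot: [-0.016, 0.707, -0.021, -0.706]
contact_force: [-3.1, -7.4, 5.5]
gripper_width: 0.125
```

```bash
python3 -c "
from g import *
axes()"
```

```text
t 16.3 tcp local [ -2.8 -65.2  32.7] w [ 0.507  -0.0071  0.1101] toolaxes [[0.001, -0.052, -0.999], [-0.006, -0.999, 0.052], [-1.0, 0.006, -0.002]] F local [ 0.1 -7.6  6.1] open 0.125 j6 1.47
x,y,n in tool: [[-0.454, -0.006, -0.891], [0.002, -1.0, 0.006], [-0.891, 0.001, 0.454]]
```

Call:
{"method": "play_rows", "body": {"plan": [[0,0,0,0,0.5],[0,0,0,0,0],[0,0,0,0,0],[-30,0,0,0,0],[-80,0,0,0,0],[-130,0,0,0,0],[-160,0,130,0,0],[-160,0,130,0,0]]}}

```text
time: 17.3
tool_pos: [0.3837, 0.0017, 0.2678]
tool_rot: [0.018, -0.707, 0.018, 0.707]
contact_force: [-0.5, 0.1, 1.9]
gripper_width: 0.499
```

```bash
python3 m.py 1|tail -4;python3 -c "
from g import *
axes()
f=manip.grab_frame('top');a=f['img'][100:250,200:400];f=manip.grab_frame('scene');b=f['img'][130:280,230:430]
save('c5.png',np.hstack([cv2.resize(a,(400,300)),cv2.resize(b,(400,300))]))"
```

```text
yellow 91 top med [-0.0237 -0.0659  0.0512] rect [-0.0282 -0.0653] [0.0448 0.0102] 3.4 zmax 0.053
top panel 5748 n [-0.4551  0.0234  0.8901] tilt 27.11 yaw -2.94 rect [0.381 0.184] 89.9 mid [0.5276 0.0569 0.0822]
   red 183 top med [-0.0007  0.0633  0.0572] rect [0.0017 0.0592] [0.0153 0.0647] 30.3 zmax 0.0605
   yellow 100 top med [ 0.0025 -0.0649  0.0511] rect [ 0.0023 -0.0649] [0.045  0.0123] 3.0 zmax 0.0552
t 17.4 tcp local [-41.3 -62.3 232.1] w [0.3822 0.0021 0.2701] toolaxes [[0.008, -0.052, -0.999], [-0.002, -0.999, 0.052], [-1.0, 0.001, -0.008]] F local [1.4 0.7 0.1] open 0.499 j6 1.43
x,y,n in tool: [[-0.448, -0.001, -0.894], [-0.001, -1.0, 0.002], [-0.894, 0.002, 0.448]]
```

View pics/c5.png

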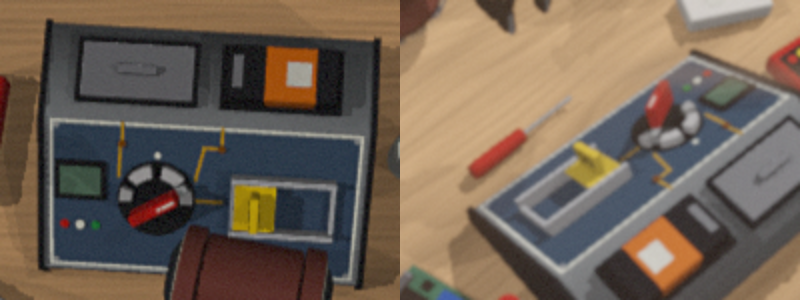

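The handle is in the right notch (152,210) and home. The guard is shut (255,210), the pack and cover have not moved, and the gripper is clear.

Call:
{"method": "play_rows", "body": {"plan": [[0,0,0,0,0],[0,0,0,0,0],[0,0,0,0,0]]}}

```text
time: 17.88
tool_pos: [0.3851, 0.0016, 0.2661]
tool_rot: [0.019, -0.706, 0.018, 0.708]
contact_force: [-0.5, -0.3, 0.1]
gripper_width: 0.501
```

```bash
python3 -c "
from plant import manip
print(manip.job_done())"
```

```text
the job is handed in; nothing more can be done
None
```

The job is done and handed in at about 17.9 s, with the gripper open and clear of everything. The pack was in the right cradle. I pulled the red handle about 13 mm, turned it to the right notch and let it snap home. I then opened the guard to its stop, pressed the button until it bottomed at 18.6 N, and slid the guard shut to its stop.

- **Handle:** the last check put it at about -60°. Its top was 60.5 mm out from the panel, against 61.2 mm at the start, so it is home and not resting on the ring.
- **Guard:** the fin is at y = -64.9 mm, within 0.1 mm of its shut position at the start.
- **Pack and surroundings:** the pack and cover look unmoved in the last picture. I did not measure the bystanders at the end, but nothing touched them.
- **Disagreement:** the panel fit from the scene camera was poor and disagreed with the top camera by 5–7 mm, so I used the top view.

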